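# Sweep the kiln stilts off the kiln shelf into their tray

## Robot

A 6-joint arm with a two-finger parallel gripper is mounted at the origin on the work surface. World frame = base frame: x ahead of the robot, y to its left, z up, the work surface at z = 0. Lengths are in mm, angles in rad, forces in N, time in s.
With the tool pointing down it reaches from about 350 to 875 mm from the base axis. Payload 4.2 kg.
Tool frame: the origin (TCP) lies at the very end of the fingers, on their centre line; the grasp point (between the pads) lies 19 mm behind it; z points along the fingers, y is the direction in which the jaws open and shut (so a half turn about z gives the same grasp; the last joint's range is limited). The gripper opens to 85 mm and grips with 20 to 120 N. Pads are 22 mm wide; open, the fingers measure 114 mm over their backs; the gripper's body (76 mm by 85 mm) begins 54 mm behind the grasp point. The pads swing forward as they close: fully open they stand 13 mm farther back than shut.
Start: joints at [0.259, 0.385, 0.008, 0, -1.194, -0.259], TCP at [624.979, 0.025, 231.312] pointing down, gripper open.
Joint ranges: [-3.14, 3.14], [-1.21, 2.06], [-1.07, 1.41], [-3.16, 2.05], [-2.99, -0.16], [-3.1, 3.1]. Speed limits (rad/s): [2.79, 2.79, 3.14, 3.14, 3.14, 3.14].

## Interface

Orientations are given as a unit quaternion [x, y, z, w].
In Python, from bench import arm, optics, job gives the robot as it stands.
- The arm moves only by the tool send_rows, never from a script. Its argument "steps" is a list that holds one entry, the list of rows, each a list of 5 numbers: the shift along the tool's x, y, z in cm, then the turn about the tool's z in rad, then the opening, from 0 (shut) to 1 (fully open). A call has 1 to 10 rows; each row shifts and turns the pose as measured when the row begins, along the tool's axes as they then stand; what a row does not reach is not made up. A row lasts 1/12 s, in which the tool goes at most 41.7 mm and 7.16 degrees, less where a joint would pass 70% of its speed; a pose out of reach is approached as far as the arm can. A call with a gripper value outside its range is refused whole. The fingers move at their own pace and stop on an object; the grip force is fixed at half the most. Time passes only in rows, so rows that do not move let the fingers close. It gives the time, the measured TCP pose, the force and the opening at its end, in the units of the state.
- arm.read_state(): the state, without advancing time (a new reading comes with each control period).
- optics.get_image(name): name is "scene" or "side" or "wrist"; returns (picture, depth): 420x560x3 uint8, blue, green, red; 420x560 float32, mm along the optical axis (not along the pixel's ray), 0 where there is no reading.
- optics.get_calibration(name): a dict with "K" (3x3 intrinsics, pixels), "rvec" (rotation vector, rad) and "tvec" (3), from world to camera coordinates, as OpenCV has them; the wrist camera has in their place "hand_eye" (4x4, takes a point from camera to tool coordinates, whose origin is the TCP and whose axes are the flange's). Camera axes: x right, y down, z forward; pixel columns grow to the right and rows downward; lengths in mm; the calibration is good to about 2 mm. The wrist camera is an equidistant fisheye: a pixel r from the principal point sees the ray r / f radians off the axis. A picture is of the moment at which its call begins: read the wrist's pose just before it. get_calibration takes no time and is no camera call.
- job.job_done(): hands the job in, once; it reports no verdict.
The state is a dict: "clock": time; "joints": joint angles; "joint_vel": joint speeds; "joint_efforts": joint torques, N m; "position": TCP position; "ee_rot": TCP orientation; "contact_force": force on the tool from outside, world axes, zero at the start; "wrist_torque": the same for the moment, N m; "gripper_width": finger opening in mm.
Only numpy, scipy, OpenCV 4.12 (cv2) and the standard library are available. Lean on these libraries where they do the work, as an engineer would, in place of code of your own. Each camera call takes 0.05 s, during which the arm holds its last target. There are 200 camera calls.

## Task

The glaze firing is being unloaded: with your fingertips, sweep the four loose cream-white stilts along the dark kiln shelf and off its end into the orange tray that is tucked under that end. Only push them, do not pick anything up; leave the blue cup and the green bowl standing where they are on the shelf, and leave the jar and the tray in their places on the bench.

Things in the scene. Friction and masses are not known exactly. Their poses are not given: they have to be found in the camera images.
- shelf: dark grey kiln shelf, a flat slab without a rim, 260 mm (its x) by 380 mm (its y) by 18 mm, fixed on three 64 mm posts: its upper face is 82 mm above the bench. Origin: on the bench below the middle of the slab; y runs along the long side, z up. Tray at one end (+y or -y), jar at the other
- tray: orange open plastic tray, 260 mm (its x, parallel to the shelf's x) by 150 mm (its y) by 55 mm high, walls and floor 4 mm thick, 450 g, loose on the bench, its edge tucked about 20 mm under one end of the shelf. Origin: underside centre, on the bench
- stilt1: fired cream-white kiln stilt in the near half of the shelf, towards its -y end, a flat three-armed star lying on the dark kiln shelf: arms 120 degrees apart reaching 26 mm from its centre, 8.5 mm wide and 9 mm thick, a 5 mm point standing up on each arm (14 mm tall overall), about 25 g, slides when pushed. Origin: centre of its underside, z up as it lies, one arm along its x
- stilt2: fired cream-white kiln stilt in the near half of the shelf, about half-way along, a flat three-armed star lying on the dark kiln shelf: arms 120 degrees apart reaching 26 mm from its centre, 8.5 mm wide and 9 mm thick, a 5 mm point standing up on each arm (14 mm tall overall), about 25 g, slides when pushed. Origin: centre of its underside, z up as it lies, one arm along its x
- stilt3: fired cream-white kiln stilt in the near half of the shelf, towards its +y end, a flat three-armed star lying on the dark kiln shelf: arms 120 degrees apart reaching 26 mm from its centre, 8.5 mm wide and 9 mm thick, a 5 mm point standing up on each arm (14 mm tall overall), about 25 g, slides when pushed. Origin: centre of its underside, z up as it lies, one arm along its x
- stilt4: fired cream-white kiln stilt in the far half, between the cup and the bowl, a flat three-armed star lying on the dark kiln shelf: arms 120 degrees apart reaching 26 mm from its centre, 8.5 mm wide and 9 mm thick, a 5 mm point standing up on each arm (14 mm tall overall), about 25 g, slides when pushed. Origin: centre of its underside, z up as it lies, one arm along its x
- cup: blue glazed cup, 70 mm across the rim, 65 mm high, 200 g, standing loose on the far half of the shelf. Origin: centre of its underside, z up
- bowl: green glazed bowl, 84 mm across the rim, 50 mm high, 200 g, standing loose on the far half of the shelf. Origin: centre of its underside, z up
- jar: low white glaze jar, 74 mm across, 80 mm high, 400 g, standing on the bench beyond the end of the shelf that has no tray; its top is just below the shelf's upper face. Origin: centre of its underside, z up

How it is judged:
By the outcome, as a careful person would: the job done as asked, in the order asked, and still so for the second after the job is handed in, with the robot touching nothing.
It also fails if it takes over 72 s, if anything falls off the work surface, if the arm or the gripper's body presses on something with over 40 N, if the wrist force passes 120 N, or if a joint passes its speed limit or range.

## Working session

There is one attempt and no reset: what is moved stays moved. The work goes in short steps, Python scripts to look and compute and a tool call to move; the robot and the scene stay as the last step left them, time stands still between calls to the robot, and variables do not carry over. Pictures are saved under pics/ and viewed, about 8 in all and at most 12, crops included, and the job is handed in when it is done.

Besides the shell and the picture viewer there is one more tool, called after "Call:" by a JSON object that holds its "op" and its "data", one argument or row to a line. send_rows: Moves the arm, as the interface text tells. Its arguments: {"type":"object","properties":{"steps":{"type":"array","items":{"type":"array","items":{"type":"array","items":{"type":"number"}}}}},"required":["steps"]}

```bash
mkdir -p pics; python3 - <<'E'
from bench import arm, optics
import cv2,numpy as np
s=arm.read_state();print(s)
a=[]
for n in("scene","side"):
    im,d=optics.get_image(n);np.savez(f"{n}.npz",im=im,d=d);c=optics.get_calibration(n);print(n,c)
    cv2.imwrite(f"pics/{n}0.png",im)
E
```

```text
{'clock': 0.0, 'joints': array([ 2.58634759e-01,  3.85566840e-01,  6.66486821e-03, -5.27279993e-04,
       -1.19402470e+00, -2.58576220e-01]), 'joint_vel': array([ 0.0016088 ,  0.00015609, -0.00026828, -0.00162758, -0.0001635 ,
       -0.00073925]), 'joint_efforts': array([-9.55001960e-04, -3.92286408e+01,  1.88399577e+01,  4.18616563e+00,
       -4.72148502e-03,  8.27910434e-07]), 'position': array([6.24422363e+02, 5.05246789e-02, 2.30226472e+02]), 'ee_rot': array([-0.70705828,  0.70715443,  0.00074735, -0.00079756]), 'contact_force': array([-0.10580659, -0.05700095,  0.66230066]), 'wrist_torque': array([ 0.02941306, -0.02884891,  0.01477939]), 'gripper_width': 85.4249139705867}
scene {'K': array([[416.28162831,   0.        , 283.50776562],
       [  0.        , 416.28162831, 218.02221899],
       [  0.        ,   0.        ,   1.        ]]), 'rvec': array([ 2.12632215,  0.63633138, -0.35247847]), 'tvec': array([-489.59401172, -116.69719949, 1209.72132809])}
side {'K': array([[409.88006496,   0.        , 276.54871414],
       [  0.        , 409.88006496, 206.54911218],
       [  0.        ,   0.        ,   1.        ]]), 'rvec': array([ 2.20682377, -0.06416023,  0.00331864]), 'tvec': array([-560.10184929,   96.41699154,  738.62324923])}
```

View pics/scene0.png

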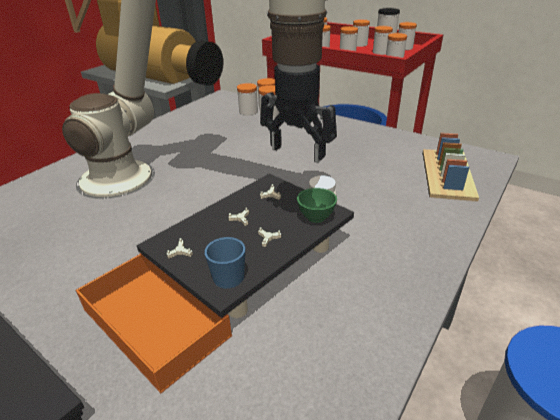

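View pics/side0.png

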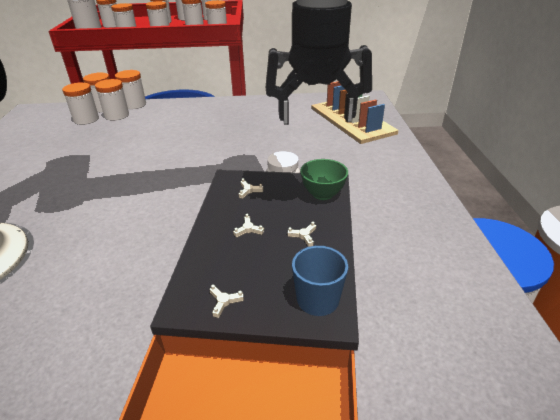

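The tray is at the near (−y) end in both views. In the side view the stilts are at about (226,299), (248,227), (250,188) and (304,233), the cup at (319,280), the bowl at (324,180) and the jar at (283,160).

```bash
cat > h.py <<'E'
import cv2,numpy as np
from bench import arm,optics
def world(n,d,c):
    v,u=np.mgrid[:420,:560]; K=c["K"]; R=cv2.Rodrigues(c["rvec"])[0]
    p=np.stack([(u-K[0,2])/K[0,0]*d,(v-K[1,2])/K[1,1]*d,d],-1)
    return (p-c["tvec"].reshape(3))@R
def onplane(uv,z,c):
    K=c["K"]; R=cv2.Rodrigues(c["rvec"])[0]; C=-R.T@c["tvec"].reshape(3)
    r=np.c_[np.atleast_2d(uv),np.ones(len(np.atleast_2d(uv)))]@np.linalg.inv(K).T@R
    return C+r*((z-C[2])/r[:,2])[:,None]
def measure(n,im,d):
    c=optics.get_calibration(n);P=world(n,d,c)
    hsv=cv2.cvtColor(im,cv2.COLOR_BGR2HSV).astype(int);H,S,V=hsv[...,0],hsv[...,1],hsv[...,2]
    box=(d>0)&(P[...,0]>350)&(P[...,0]<900)&(abs(P[...,1])<480)
    sh=box&(abs(P[...,2]-82)<8)&(V<75)&(S<90)
    sh=cv2.morphologyEx(sh.astype('u1'),cv2.MORPH_OPEN,np.ones((3,3)))
    cs=max(cv2.findContours(sh,0,2)[0],key=cv2.contourArea)
    q=onplane(cs[:,0,:],82,c)[:,:2].astype('f4');print(n,"shelf",cv2.minAreaRect(q))
    st=box&(S<75)&(V>130)&(P[...,2]>78)&(P[...,2]<105)
    k,l,s,ce=cv2.connectedComponentsWithStats(st.astype('u1'))
    for i in range(1,k):
        if s[i,4]>40:
            uv=np.argwhere(l==i)[:,::-1];w=onplane(uv,89,c)[:,:2]
            (cx,cy),r=cv2.minEnclosingCircle(w.astype('f4'))
            print(" white",ce[i].round(),s[i,4],"mean",w.mean(0).round(1),"circ",round(cx),round(cy),round(r),"min/max",w.min(0).round(),w.max(0).round(),"z",np.median(P[l==i][:,2]).round())
    for nm,m in(("cup",(H>95)&(H<120)&(S>90)),("bowl",(H>50)&(H<85)&(S>80)),("tray",(H<15)&(S>150))):
        m=m&box&(P[...,2]<165); m=cv2.morphologyEx(m.astype('u1'),cv2.MORPH_OPEN,np.ones((3,3)))>0
        if m.sum()<50: print(nm,"none");continue
        w=P[m];top=np.percentile(w[:,2],98)
        t=w[w[:,2]>top-6]
        print(nm,"top",top.round(),"rim mean rect",cv2.minAreaRect(t[:,:2].astype('f4')))
E
python3 - <<'E'
from h import *
for n in("scene","side"):
    f=np.load(n+".npz");measure(n,f["im"],f["d"])
E
```

```text
scene shelf ((553.0360107421875, -66.01531982421875), (382.46826171875, 263.7939758300781), 81.19477081298828)
 white [322. 182.] 264 mean [592.  165.7] circ 593 165 32 min/max [561. 136.] [622. 196.] z 80.0
 white [269. 193.] 108 mean [511.   60.6] circ 506 65 33 min/max [494.  32.] [539.  96.] z 90.0
 white [239. 217.] 147 mean [512.6 -50.5] circ 517 -47 32 min/max [486. -72.] [542. -17.] z 90.0
 white [268. 235.] 181 mean [602.8 -70. ] circ 599 -74 32 min/max [ 572. -101.] [625. -44.] z 90.0
 white [179. 250.] 200 mean [ 483.9 -198.4] circ 483 -193 32 min/max [ 458. -225.] [ 514. -172.] z 90.0
cup top 147.0 rim mean rect ((608.0556030273438, -201.29583740234375), (67.939697265625, 69.07778930664062), 88.80216979980469)
bowl top 133.0 rim mean rect ((648.3297119140625, 39.520652770996094), (80.44794464111328, 81.91191101074219), 57.05714416503906)
tray top 55.0 rim mean rect ((509.2789611816406, -306.35101318359375), (149.75242614746094, 265.3568115234375), 81.4059829711914)
side shelf ((548.0726928710938, -66.84748840332031), (383.2097473144531, 256.892578125), 81.39051818847656)

[... 177 characters left out ...]
9.  95.] z 90.0
 white [248. 227.] 292 mean [514.4 -53.4] circ 513 -48 30 min/max [491. -73.] [538. -18.] z 90.0
 white [303. 233.] 294 mean [601.2 -73.2] circ 606 -74 31 min/max [ 577. -104.] [622. -47.] z 90.0
 white [224. 299.] 456 mean [ 483.8 -199.2] circ 480 -199 29 min/max [ 464. -228.] [ 508. -173.] z 91.0
cup top 147.0 rim mean rect ((607.2681274414062, -201.98580932617188), (69.31197357177734, 67.64646911621094), 85.52051544189453)
bowl top 132.0 rim mean rect ((647.10205078125, 39.23796081542969), (80.333740234375, 79.05087280273438), 88.70603942871094)
tray top 54.0 rim mean rect ((509.6443786621094, -295.1612548828125), (114.76567077636719, 258.9616394042969), 81.46978759765625)
```

Both views agree. The shelf is centred at about (551,−66) with its long axis at 81.3°, and the tray is at its −y end. I'll sweep the stilts one at a time, starting with the nearest (stilt1): turn the tool to the shelf, then go above the point behind it.

Call:
{"op": "send_rows", "data": {
  "steps": [
    [[0,0,0,0.076,0.3],[0,0,0,0.076,0.3],[2.8,1.8,0,0,0.3],[2.8,1.8,0,0,0.3],[2.8,1.8,0,0,0.3],[2.8,1.8,0,0,0.3],[2.8,1.8,0,0,0.3],[2.8,1.8,2,0,0.3],[0,0,3,0,0.3],[0,0,0,0,0.3]]
  ]
}}

```text
clock: 0.93
position: [482.9, -153.1, 174.7]
ee_rot: [-0.649, 0.761, 0.003, -0.003]
contact_force: [-1.2, 0.8, -0.8]
gripper_width: 25.6
```

```bash
cat >> h.py <<'E'
O=np.array([551,-66]);U=np.array([.151,.988]);W=np.array([.988,-.151])
def st():
    s=arm.read_state();d=s["position"][:2]-O
    from scipy.spatial.transform import Rotation as R
    x=R.from_quat(s["ee_rot"]).as_matrix()[:,0]
    print("t",round(s["clock"],2),"shelf xy",(d@W).round(1),(d@U).round(1),"z",s["position"][2].round(1),"toolx W,U",(x[:2]@W).round(3),(x[:2]@U).round(3),"F",s["contact_force"].round(1),"w",round(s["gripper_width"],1))
    return s
E
python3 -c "
from h import *
st();im,d=optics.get_image('side');cv2.imwrite('pics/s1.png',im)"
```

```text
t 0.93 shelf xy -54.1 -96.3 z 174.7 toolx W,U -0.006 -0.999 F [-1.2  0.8 -0.8] w 25.6
```

View pics/s1.png

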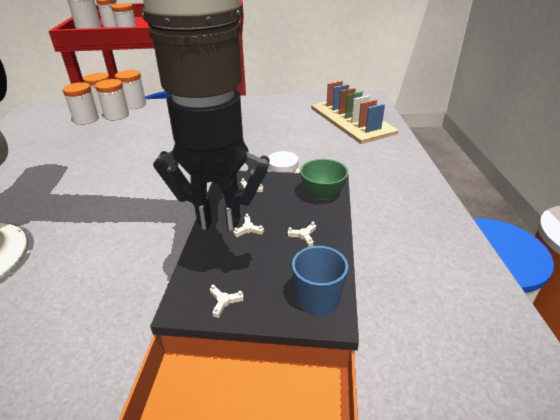

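The turn is right: the tool lines up with the shelf, and the fingers show at (205–240,215), above and behind stilt1. Next I go down.

Call:
{"op": "send_rows", "data": {
  "steps": [
    [[-0.8,-0.8,2,0,0.3],[0,0,2,0,0.3],[0,0,2,0,0.3],[0,0,1.5,0,0.3],[0,0,0.5,0,0.3],[0,0,0.2,0,0.3],[0,0,0,0,0.3]]
  ]
}}

```text
clock: 1.57
position: [506.0, -144.7, 102.6]
ee_rot: [-0.653, 0.757, -0.006, 0.003]
contact_force: [0.3, 0.4, 0.5]
gripper_width: 25.8
```

```bash
python3 -c "
from h import *
st()"
```

```text
t 1.57 shelf xy -32.5 -84.6 z 102.6 toolx W,U 0.004 -0.999 F [0.3 0.4 0.5] w 25.8
```

Call:
{"op": "send_rows", "data": {
  "steps": [
    [[0,0.7,0.5,0,0.3],[0,0.6,0.3,0,0.3],[0,0,0.2,0,0.3],[0,0,0,0,0.3],[0,0,0,0,0.3]]
  ]
}}

```text
clock: 1.98
position: [494.8, -142.2, 95.6]
ee_rot: [-0.654, 0.757, -0.009, 0.005]
contact_force: [0.2, -0.8, 0.5]
gripper_width: 25.4
```

```bash
python3 -c "
from h import *
for i in range(3):st()"
```

```text
t 1.98 shelf xy -44.0 -83.8 z 95.6 toolx W,U 0.006 -0.999 F [ 0.2 -0.8  0.5] w 25.4
t 1.98 shelf xy -44.0 -83.8 z 95.6 toolx W,U 0.006 -0.999 F [ 0.2 -0.8  0.5] w 25.4
t 1.98 shelf xy -44.0 -83.8 z 95.6 toolx W,U 0.006 -0.999 F [ 0.2 -0.8  0.5] w 25.4
```

Call:
{"op": "send_rows", "data": {
  "steps": [
    [[0,0,0.4,0,0.3],[0,0,0.3,0,0.3],[0,0,0.3,0,0.3],[0,0,0,0,0.3],[0,0,0,0,0.3]]
  ]
}}

```text
clock: 2.4
position: [495.6, -142.5, 85.4]
ee_rot: [-0.654, 0.757, -0.009, 0.006]
contact_force: [-0.5, -0.4, -0.5]
gripper_width: 25.6
```

Call:
{"op": "send_rows", "data": {
  "steps": [
    [[0,0,0.2,0,0.3],[0,0,0,0,0.3],[0,0,0,0,0.3]]
  ]
}}

```text
clock: 2.65
position: [495.7, -142.6, 82.9]
ee_rot: [-0.654, 0.757, -0.009, 0.006]
contact_force: [0.6, 0.3, 0.6]
gripper_width: 25.5
```

```bash
python3 -c "
from h import *
st();im,d=optics.get_image('side');cv2.imwrite('pics/s2.png',cv2.resize(im[150:400,130:400],None,fx=2,fy=2))"
```

```text
t 2.65 shelf xy -43.0 -84.0 z 82.9 toolx W,U 0.006 -0.999 F [0.6 0.3 0.6] w 25.5
```

View pics/s2.png

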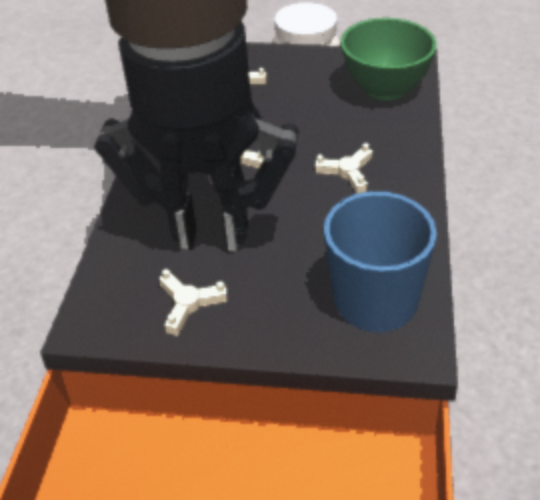

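The fingers are behind stilt1 (crop (185,240) and (232,240), stilt at (187,295)), low and clear of the shelf. Now the push.

Call:
{"op": "send_rows", "data": {
  "steps": [
    [[1,0.3,0,0,0.3],[1,0,0,0,0.3],[1,0,0,0,0.3],[1,0,0,0,0.3],[1,0,0,0,0.3],[0,0,0,0,0.3]]
  ]
}}

```text
clock: 3.2
position: [484.3, -197.0, 83.3]
ee_rot: [-0.654, 0.757, -0.009, 0.006]
contact_force: [0.1, -0.1, -0.6]
gripper_width: 25.2
```

```bash
python3 -c "
from h import *
st();im,d=optics.get_image('side');cv2.imwrite('pics/s3.png',cv2.resize(im[150:400,130:400],None,fx=2,fy=2))"
```

```text
t 3.2 shelf xy -46.1 -139.5 z 83.3 toolx W,U 0.006 -0.999 F [ 0.1 -0.1 -0.6] w 25.2
```

View pics/s3.png

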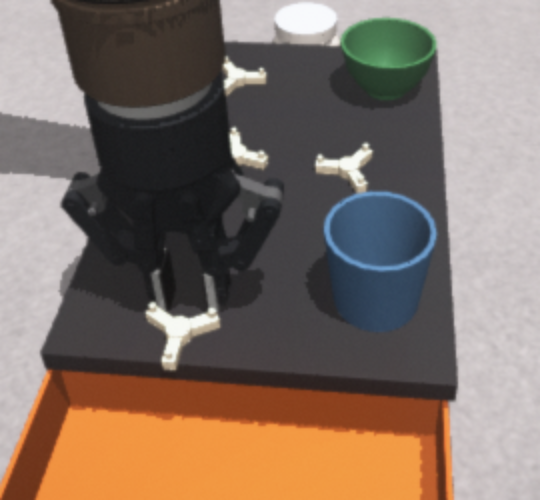

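stilt1 is sliding squarely between the two fingers, at crop (178,330). I'll push it off the end, then lift.

Call:
{"op": "send_rows", "data": {
  "steps": [
    [[1,0,0,0,0.3],[1,0,0,0,0.3],[1,0,0,0,0.3],[1,0,0,0,0.3],[1,0,0,0,0.3],[1,0,0,0,0.3],[1,0,0,0,0.3],[0.5,0,0,0,0.3],[0,0,-1,0,0.3],[0,0,-3,0,0.3]]
  ]
}}

```text
clock: 4.08
position: [467.3, -278.0, 119.0]
ee_rot: [-0.652, 0.758, -0.003, 0.003]
contact_force: [0.7, -0.1, -0.2]
gripper_width: 25.7
```

```bash
python3 -c "
from h import *
st();im,d=optics.get_image('side');cv2.imwrite('pics/s4.png',im[140:])
measure('side',im,d);im,d=optics.get_image('scene');measure('scene',im,d)"
```

```text
t 4.08 shelf xy -50.7 -222.1 z 119.0 toolx W,U 0.003 -0.999 F [ 0.7 -0.1 -0.2] w 25.7
side shelf ((488.3188171386719, -32.95868682861328), (35.848941802978516, 125.93399047851562), 8.344377517700195)
 white [282. 159.] 379 mean [582.  160.5] circ 582 161 32 min/max [551. 129.] [612. 193.] z 80.0
 white [249. 188.] 233 mean [514.8  58.8] circ 510 63 33 min/max [496.  32.] [539.  95.] z 90.0
 white [248. 227.] 322 mean [514.4 -53. ] circ 514 -47 32 min/max [491. -73.] [538. -15.] z 90.0
 white [303. 233.] 320 mean [601.2 -73.1] circ 607 -73 31 min/max [ 576. -104.] [623. -45.] z 90.0
cup top 147.0 rim mean rect ((607.033203125, -202.0438690185547), (68.43669128417969, 68.713134765625), 17.983539581298828)
bowl top 132.0 rim mean rect ((646.2338256835938, 39.665931701660156), (82.12789916992188, 76.64208984375), 83.83946228027344)
tray top 54.0 rim mean rect ((509.38519287109375, -295.81500244140625), (110.6238784790039, 258.2721252441406), 81.31909942626953)
scene shelf ((552.5294189453125, -66.63456726074219), (380.9017639160156, 264.5880432128906), 81.28377532958984)
 white [322. 182.] 260 mean [592.1 165.5] circ 593 165 32 min/max [561. 134.] [622. 196.] z 80.0
 white [270. 193.] 134 mean [514.4  60.2] circ 511 66 34 min/max [494.  32.] [542.  96.] z 90.0
 white [239. 217.] 148 mean [512.5 -50.4] circ 517 -47 32 min/max [486. -72.] [542. -17.] z 90.0
 white [268. 235.] 180 mean [602.7 -70. ] circ 599 -74 32 min/max [ 572. -101.] [625. -44.] z 90.0
cup top 147.0 rim mean rect ((608.1000366210938, -201.62649536132812), (68.27481079101562, 68.51600646972656), 5.667050361633301)
bowl top 132.0 rim mean rect ((648.3160400390625, 39.34620666503906), (80.78997802734375, 81.9568099975586), 12.989684104919434)
tray top 55.0 rim mean rect ((508.91754150390625, -306.33184814453125), (148.91346740722656, 262.1424865722656), 81.2329330444336)
```

View pics/s4.png

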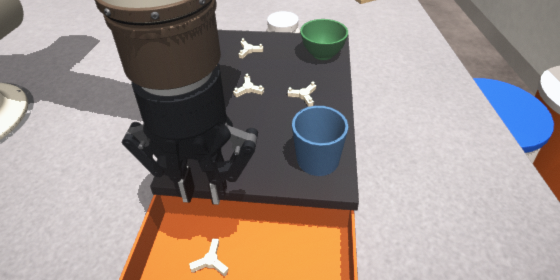

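stilt1 is in the tray (crop (210,258)), and nothing else has moved. Next is stilt2, at shelf (−39, 8).

Call:
{"op": "send_rows", "data": {
  "steps": [
    [[-3.5,-0.6,0,0,0.3],[-3.5,-0.6,0,0,0.3],[-3.5,0,0,0,0.3],[-3.5,0,0,0,0.3],[-3.5,0,0,0,0.3],[-3.5,0,0,0,0.3],[-3.5,0,0,0,0.3],[-1.5,0,0,0,0.3],[0,0,0,0,0.3],[0,0,0,0,0.3]]
  ]
}}

```text
clock: 5.02
position: [529.0, -12.5, 135.0]
ee_rot: [-0.653, 0.757, -0.017, 0.013]
contact_force: [-1.5, 0.3, -0.1]
gripper_width: 25.6
```

```bash
python3 -c "
from h import *
st()"
```

```text
t 5.02 shelf xy -29.8 49.5 z 135.0 toolx W,U 0.006 -0.999 F [-1.5  0.3 -0.1] w 25.6
```

Correct by +13 mm along y and −9 mm along x, then descend.

Call:
{"op": "send_rows", "data": {
  "steps": [
    [[-1.3,0.9,1,0,0.3],[0,0,1.5,0,0.3],[0,0,1,0,0.3],[0,0,0,0,0.3],[0,0,0,0,0.3]]
  ]
}}

```text
clock: 5.43
position: [523.9, -0.8, 101.2]
ee_rot: [-0.652, 0.757, -0.018, 0.015]
contact_force: [-0.5, 1.2, -0.4]
gripper_width: 26.0
```

```bash
python3 -c "
from h import *
st()"
```

```text
t 5.43 shelf xy -36.7 60.3 z 101.2 toolx W,U 0.003 -0.999 F [-0.5  1.2 -0.4] w 26.0
```

Call:
{"op": "send_rows", "data": {
  "steps": [
    [[0,0,0.6,0,0.3],[0,0,0.6,0,0.3],[0,0,0.4,0,0.3],[0,0,0,0,0.3],[0,0,0,0,0.3]]
  ]
}}

```text
clock: 5.85
position: [525.6, -3.0, 85.7]
ee_rot: [-0.651, 0.758, -0.019, 0.017]
contact_force: [0.1, 0.4, 0.6]
gripper_width: 25.5
```

```bash
sed -i 's/"F",s/"tx,tyz",x[2].round(3),R.from_quat(s["ee_rot"]).as_matrix()[2,1].round(3),"F",s/' h.py; python3 -c "
from h import *
st()"
```

```text
t 5.85 shelf xy -34.6 58.4 z 85.7 toolx W,U -0.0 -0.999 tx,tyz -0.001 -0.05 F [0.1 0.4 0.6] w 25.5
```

Call:
{"op": "send_rows", "data": {
  "steps": [
    [[1,0.3,0,0,0.3],[1,0,0,0,0.3],[1,0,0,0,0.3],[1,0,0,0,0.3],[1,0,0,0,0.3],[1,0,0,0,0.3],[1,0,0,0,0.3],[0,0,0,0,0.3]]
  ]
}}

```text
clock: 6.52
position: [510.6, -79.5, 86.3]
ee_rot: [-0.651, 0.759, -0.019, 0.017]
contact_force: [0.4, -0.1, -0.8]
gripper_width: 25.5
```

```bash
python3 -c "
from h import *
st();im,d=optics.get_image('side');measure('side',im,d);im,d=optics.get_image('scene');measure('scene',im,d)" | grep -v -e tray -e shelf\ \(
```

```text
t 6.52 shelf xy -37.9 -19.5 z 86.3 toolx W,U -0.001 -0.999 tx,tyz -0.001 -0.052 F [ 0.4 -0.1 -0.8] w 25.5
 white [282. 159.] 383 mean [582.  160.1] circ 583 160 33 min/max [551. 129.] [612. 193.] z 80.0
 white [303. 233.] 306 mean [601.3 -73.1] circ 606 -73 31 min/max [ 577. -104.] [622. -45.] z 90.0
 white [244. 244.] 327 mean [508.1 -92.4] circ 509 -87 30 min/max [ 484. -112.] [531. -57.] z 90.0
cup top 147.0 rim mean rect ((607.1423950195312, -202.04119873046875), (69.1005859375, 68.28593444824219), 47.11548614501953)
bowl top 132.0 rim mean rect ((647.4889526367188, 39.784942626953125), (81.44676971435547, 79.25157928466797), 83.56583404541016)
 white [322. 182.] 264 mean [591.6 165.6] circ 592 165 32 min/max [561. 136.] [622. 196.] z 80.0
 white [270. 193.] 128 mean [514.1  60.9] circ 511 66 34 min/max [494.  32.] [542.  96.] z 90.0
 white [224. 226.] 121 mean [505.9 -92.7] circ 507 -97 30 min/max [ 479. -108.] [535. -75.] z 90.0
 white [268. 235.] 178 mean [602.7 -70.1] circ 599 -74 32 min/max [ 572. -101.] [625. -44.] z 90.0
cup top 147.0 rim mean rect ((607.59619140625, -200.5972442626953), (66.172607421875, 69.6826400756836), 42.79386520385742)
bowl top 132.0 rim mean rect ((649.2257690429688, 40.414188385009766), (80.12037658691406, 81.7103500366211), 44.11398696899414)
```

stilt2 is moving straight ahead of the fingers (x = −39). Carry on to the end.

Call:
{"op": "send_rows", "data": {
  "steps": [
    [[1,0,0,0,0.3],[1,0,0.1,0,0.3],[1,0,0,0,0.3],[1,0,0,0,0.3],[1,0,0,0,0.3],[1,0,0,0,0.3],[1,0,0,0,0.3],[1,0,0,0,0.3],[1,0,0,0,0.3],[0,0,0,0,0.3]]
  ]
}}

```text
clock: 7.45
position: [497.1, -175.9, 85.3]
ee_rot: [-0.652, 0.758, -0.02, 0.018]
contact_force: [0.7, -0.4, 0.7]
gripper_width: 25.9
```

```bash
python3 -c "
from h import *
st();im,d=optics.get_image('side');measure('side',im,d)" | grep -v -e tray -e shelf\ \(
```

```text
t 7.45 shelf xy -36.7 -116.7 z 85.3 toolx W,U 0.002 -0.999 tx,tyz -0.001 -0.053 F [ 0.7 -0.4  0.7] w 25.9
 white [282. 159.] 376 mean [582.1 160.5] circ 582 161 33 min/max [551. 129.] [612. 193.] z 80.0
 white [256. 188.] 88 mean [528.1  58.8] circ 528 60 16 min/max [517.  47.] [539.  73.] z 90.0
 white [303. 233.] 310 mean [601.2 -73.1] circ 606 -73 31 min/max [ 577. -104.] [622. -45.] z 90.0
 white [232. 292.] 441 mean [ 494.  -188.1] circ 496 -184 29 min/max [ 470. -206.] [ 517. -155.] z 90.0
cup top 147.0 rim mean rect ((606.74609375, -202.4086456298828), (68.49125671386719, 68.09915161132812), 79.3655776977539)
bowl top 132.0 rim mean rect ((646.9713134765625, 39.494144439697266), (81.21202087402344, 79.58422088623047), 89.17362976074219)
```

Call:
{"op": "send_rows", "data": {
  "steps": [
    [[1,0,0,0,0.3],[1,0,0,0,0.3],[1,0,0,0,0.3],[1,0,0,0,0.3],[1,0,0,0,0.3],[1,0,0,0,0.3],[1,0,0,0,0.3],[1,0,0,0,0.3],[1,0,0,0,0.3],[0,0,-2,0,0.3]]
  ]
}}

```text
clock: 8.33
position: [478.8, -272.6, 101.6]
ee_rot: [-0.652, 0.758, -0.016, 0.016]
contact_force: [-0.4, 1.0, 0.3]
gripper_width: 25.8
```

Call:
{"op": "send_rows", "data": {
  "steps": [
    [[0,0,-2.5,0,0.3],[0,0,0,0,0.3]]
  ]
}}

```text
clock: 8.5
position: [478.3, -275.5, 129.5]
ee_rot: [-0.652, 0.758, -0.018, 0.016]
contact_force: [0.5, -0.5, -0.5]
gripper_width: 25.8
```

```bash
cat >> h.py <<'E'
def traywhite(im,d):
    P=world('side',d,optics.get_calibration('side'));hsv=cv2.cvtColor(im,cv2.COLOR_BGR2HSV)
    m=(hsv[...,1]<90)&(hsv[...,2]>130)&(P[...,2]<76)&(P[...,1]<-240)&(P[...,1]>-390)&(P[...,0]>385)&(P[...,0]<630)
    k,l,s,c=cv2.connectedComponentsWithStats(m.astype('u1'))
    for i in range(1,k):
        if s[i,4]>30: print("intray",c[i].round(),s[i,4],np.median(P[l==i],0).round())
E
python3 -c "
from h import *
st();im,d=optics.get_image('side');measure('side',im,d);traywhite(im,d)" | grep -v -e shelf\ \(
```

```text
t 8.5 shelf xy -40.2 -217.9 z 129.5 toolx W,U 0.001 -0.999 tx,tyz -0.002 -0.048 F [ 0.5 -0.5 -0.5] w 25.8
 white [282. 159.] 371 mean [582.1 160.2] circ 582 161 32 min/max [551. 131.] [612. 193.] z 80.0
 white [249. 188.] 235 mean [514.8  59. ] circ 510 63 33 min/max [496.  32.] [539.  95.] z 90.0
 white [303. 233.] 322 mean [601.2 -73.2] circ 606 -73 31 min/max [ 576. -104.] [623. -45.] z 90.0
cup top 147.0 rim mean rect ((607.361328125, -202.30838012695312), (68.55374908447266, 68.70765686035156), 0.007752209436148405)
bowl top 132.0 rim mean rect ((645.822265625, 39.68849182128906), (81.11418151855469, 76.29752349853516), 86.41136169433594)
tray top 54.0 rim mean rect ((510.54278564453125, -293.9408264160156), (112.01741790771484, 257.90185546875), 82.15084838867188)
intray [217. 389.] 1017 [ 473. -283.   17.]
```

stilt2 has dropped into the tray. Now stilt3, at shelf (−55, 118).

Call:
{"op": "send_rows", "data": {
  "steps": [
    [[-3.5,0.5,0,0,0.3],[-3.5,0.5,0,0,0.3],[-3.5,0.5,0,0,0.3],[-3.5,0,0,0,0.3],[-3.5,0,0,0,0.3],[-3.5,0,0,0,0.3],[-3.5,0,0,0,0.3],[-3.5,0,0,0,0.3],[-3.5,0,0,0,0.3],[-2.5,0,0,0,0.3]]
  ]
}}

```text
clock: 9.38
position: [512.5, 68.8, 120.9]
ee_rot: [-0.646, 0.763, -0.013, 0.012]
contact_force: [0.8, -0.3, 0.3]
gripper_width: 25.4
```

Call:
{"op": "send_rows", "data": {
  "steps": [
    [[-1.5,0,0,0,0.3],[0,0,0,0,0.3],[0,0,0,0,0.3]]
  ]
}}

```text
clock: 9.63
position: [515.1, 88.8, 118.5]
ee_rot: [-0.649, 0.76, -0.013, 0.011]
contact_force: [0.2, -0.4, -0.9]
gripper_width: 25.7
```

```bash
python3 -c "
from h import *
st()"
```

```text
t 9.63 shelf xy -58.8 147.6 z 118.5 toolx W,U -0.006 -0.999 tx,tyz 0.0 -0.034 F [ 0.2 -0.4 -0.9] w 25.7
```

Call:
{"op": "send_rows", "data": {
  "steps": [
    [[-1.8,-0.3,0,0,0.3],[0,0,0.8,0,0.3],[0,0,0.8,0,0.3],[0,0,0,0,0.3],[0,0,0,0,0.3]]
  ]
}}

```text
clock: 10.05
position: [519.1, 101.4, 98.8]
ee_rot: [-0.647, 0.762, -0.012, 0.008]
contact_force: [0.0, -0.1, -0.4]
gripper_width: 25.6
```

```bash
python3 -c "
from h import *
st()"
```

```text
t 10.05 shelf xy -56.8 160.5 z 98.8 toolx W,U -0.011 -0.999 tx,tyz 0.004 -0.028 F [ 0.  -0.1 -0.4] w 25.6
```

Call:
{"op": "send_rows", "data": {
  "steps": [
    [[-0.4,0,0.5,0,0.3],[0,0,0.5,0,0.3],[0,0,0.2,0,0.3],[0,0,0,0,0.3],[0,0,0,0,0.3]]
  ]
}}

```text
clock: 10.47
position: [519.4, 102.9, 85.1]
ee_rot: [-0.646, 0.763, -0.012, 0.007]
contact_force: [0.2, 0.5, 0.9]
gripper_width: 25.9
```

```bash
python3 -c "
from h import *
st()"
```

```text
t 10.47 shelf xy -56.8 162.1 z 85.1 toolx W,U -0.014 -0.999 tx,tyz 0.004 -0.026 F [0.2 0.5 0.9] w 25.9
```

Call:
{"op": "send_rows", "data": {
  "steps": [
    [[1,0,0,-0.014,0.3],[1,0,0,0,0.3],[1,0,0,0,0.3],[1,0,0,0,0.3],[1,0,0,0,0.3],[1,0,0,0,0.3],[1,0,0,0,0.3],[1,0,0,0,0.3],[0,0,0,0,0.3]]
  ]
}}

```text
clock: 11.22
position: [506.5, 17.1, 86.5]
ee_rot: [-0.651, 0.759, -0.012, 0.008]
contact_force: [-0.8, 0.1, -0.6]
gripper_width: 25.7
```

```bash
python3 -c "
from h import *
st();im,d=optics.get_image('side');measure('side',im,d);im,d=optics.get_image('scene');measure('scene',im,d)" | grep -v -e tray -e shelf\ \(
```

```text
t 11.22 shelf xy -56.5 75.4 z 86.5 toolx W,U -0.0 -0.999 tx,tyz 0.003 -0.029 F [-0.8  0.1 -0.6] w 25.7
 white [287. 159.] 247 mean [590.9 158.4] circ 582 161 32 min/max [568. 128.] [612. 193.] z 80.0
 white [249. 210.] 253 mean [516.2  -5.7] circ 510 -5 31 min/max [497. -37.] [540.  23.] z 90.0
 white [303. 233.] 308 mean [601.2 -73. ] circ 606 -73 31 min/max [ 577. -104.] [622. -45.] z 90.0
cup top 147.0 rim mean rect ((607.4295654296875, -202.0791015625), (69.01618957519531, 68.11143493652344), 84.9917221069336)
bowl top 132.0 rim mean rect ((646.4200439453125, 39.127655029296875), (81.06364440917969, 80.04913330078125), 24.81804656982422)
 white [322. 182.] 255 mean [591.6 165.6] circ 593 165 32 min/max [561. 136.] [624. 196.] z 80.0
 white [254. 207.] 146 mean [516.8  -4.6] circ 516 1 31 min/max [494. -31.] [546.  23.] z 90.0
 white [268. 235.] 175 mean [602.6 -70. ] circ 599 -74 32 min/max [ 572. -101.] [625. -44.] z 90.0
cup top 147.0 rim mean rect ((607.7577514648438, -201.166015625), (67.24016571044922, 68.4354476928711), 8.328421592712402)
bowl top 132.0 rim mean rect ((648.1417846679688, 40.01051330566406), (80.90776062011719, 80.74494171142578), 26.17397689819336)
```

stilt3 has drifted about 13 mm to one side. I'll back off straight, recentre and push again.

Call:
{"op": "send_rows", "data": {
  "steps": [
    [[-1.5,0,0,0,0.3],[-1.5,0,0,0,0.3],[-0.5,0,0,0,0.3],[0,-0.6,0,0,0.3],[0,-0.6,0,0,0.3],[0,0,0,0,0.3],[0,0,0,0,0.3]]
  ]
}}

```text
clock: 11.9
position: [526.6, 52.6, 87.0]
ee_rot: [-0.652, 0.758, -0.012, 0.009]
contact_force: [-0.6, -0.0, -1.0]
gripper_width: 25.7
```

```bash
python3 -c "
from h import *
st();im,d=optics.get_image('side');measure('side',im,d);cv2.imwrite('pics/s5.png',cv2.resize(im[150:300,130:400],None,fx=2.5,fy=2.5))" | grep -v -e tray -e shelf\ \(
```

```text
t 11.9 shelf xy -42.0 113.5 z 87.0 toolx W,U 0.002 -0.999 tx,tyz 0.003 -0.03 F [-0.6 -0.  -1. ] w 25.7
 white [272. 157.] 65 mean [562.  169.2] circ 564 170 22 min/max [553. 149.] [573. 190.] z 79.0
 white [290. 160.] 157 mean [596.7 154.8] circ 589 158 31 min/max [578. 129.] [612. 188.] z 79.0
 white [249. 209.] 257 mean [516.1  -5.1] circ 510 -4 32 min/max [497. -37.] [540.  26.] z 90.0
 white [303. 233.] 305 mean [601.2 -72.9] circ 606 -73 31 min/max [ 577. -104.] [622. -45.] z 90.0
cup top 147.0 rim mean rect ((607.1788330078125, -202.2713623046875), (68.59889221191406, 68.15613555908203), 83.06327819824219)
bowl top 132.0 rim mean rect ((646.9993896484375, 39.85744094848633), (80.54540252685547, 81.40425872802734), 10.476655006408691)
```

View pics/s5.png

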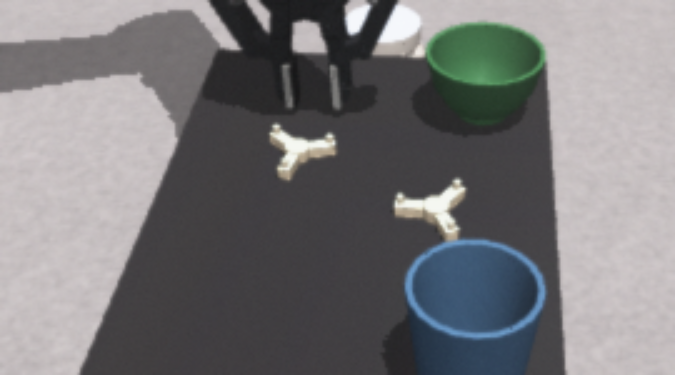

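The stilt is at crop (298,150) with the fingers at (290,100) and (337,100), so they are centred on its lane once the perspective is allowed for. Push on.

Call:
{"op": "send_rows", "data": {
  "steps": [
    [[1,0,0.2,0,0.3],[1,0,0.1,0,0.3],[1,0,0,0,0.3],[1,0,0,0,0.3],[1,0,0,0,0.3],[1,0,0,0,0.3],[1,0,0,0,0.3],[1,0,0,0,0.3],[1,0,0,0,0.3],[0,0,0,0,0.3]]
  ]
}}

```text
clock: 12.78
position: [509.8, -48.6, 83.8]
ee_rot: [-0.651, 0.759, -0.012, 0.008]
contact_force: [-0.1, -0.4, 0.1]
gripper_width: 25.4
```

```bash
cat >> h.py <<'E'
def sh(x,y): d=np.array([x,y])-O; print("shelf",(d@W).round(),(d@U).round())
E
python3 -c "
from h import *
st();im,d=optics.get_image('side');measure('side',im,d);im,d=optics.get_image('scene');measure('scene',im,d)" | grep -v -e tray -e shelf\ \(
```

```text
t 12.78 shelf xy -43.4 11.0 z 83.8 toolx W,U -0.002 -0.999 tx,tyz 0.003 -0.029 F [-0.1 -0.4  0.1] w 25.4
 white [282. 159.] 381 mean [582.1 160.1] circ 582 161 33 min/max [551. 129.] [612. 193.] z 79.0
 white [303. 233.] 308 mean [601.2 -73.1] circ 606 -73 31 min/max [ 577. -104.] [622. -45.] z 90.0
 white [241. 237.] 319 mean [503.7 -75.2] circ 502 -75 31 min/max [ 481. -106.] [527. -50.] z 90.0
cup top 147.0 rim mean rect ((607.3374633789062, -202.13626098632812), (68.5300064086914, 68.08434295654297), 87.1173095703125)
bowl top 132.0 rim mean rect ((646.2015991210938, 38.65272903442383), (82.19064331054688, 76.67066192626953), 84.53436279296875)
 white [322. 182.] 259 mean [591.7 165. ] circ 592 165 32 min/max [561. 134.] [622. 196.] z 80.0
 white [229. 221.] 159 mean [504.4 -74.7] circ 499 -72 32 min/max [ 477. -103.] [531. -49.] z 90.0
 white [268. 235.] 176 mean [602.6 -70. ] circ 599 -74 32 min/max [ 572. -101.] [624. -44.] z 91.0
cup top 147.0 rim mean rect ((607.3320922851562, -201.14089965820312), (68.13949584960938, 68.30182647705078), 86.87939453125)
bowl top 132.0 rim mean rect ((648.5027465820312, 40.396484375), (81.13729095458984, 80.30501556396484), 34.31847381591797)
```

Call:
{"op": "send_rows", "data": {
  "steps": [
    [[1,0.1,0,0,0.3],[1,0.1,0,0,0.3],[1,0,0,0,0.3],[1,0,0,0,0.3],[1,0,0,0,0.3],[1,0,0,0,0.3],[1,0,0,0,0.3],[1,0,0,0,0.3],[1,0,0,0,0.3],[1,0,0,0,0.3]]
  ]
}}

```text
clock: 13.72
position: [492.4, -153.9, 84.3]
ee_rot: [-0.653, 0.757, -0.012, 0.009]
contact_force: [-0.3, 0.8, -0.1]
gripper_width: 25.9
```

```bash
python3 -c "
from h import *
st();im,d=optics.get_image('side');measure('side',im,d)" | grep -v -e tray -e shelf\ \(
```

```text
t 13.72 shelf xy -44.6 -95.6 z 84.3 toolx W,U 0.003 -0.999 tx,tyz 0.003 -0.03 F [-0.3  0.8 -0.1] w 25.9
 white [282. 159.] 377 mean [581.9 160.2] circ 581 161 32 min/max [551. 129.] [612. 193.] z 79.0
 white [303. 233.] 310 mean [601.2 -73.1] circ 606 -73 31 min/max [ 577. -104.] [622. -45.] z 90.0
 white [226. 288.] 437 mean [ 485.5 -179.6] circ 482 -179 30 min/max [ 463. -209.] [ 510. -155.] z 91.0
cup top 147.0 rim mean rect ((607.3873901367188, -201.9445343017578), (69.45317077636719, 68.49115753173828), 25.315372467041016)
bowl top 132.0 rim mean rect ((647.49853515625, 40.42326736450195), (82.04205322265625, 79.15953063964844), 83.51775360107422)
```

Call:
{"op": "send_rows", "data": {
  "steps": [
    [[1,0,0,0,0.3],[1,0,0,0,0.3],[1,0,0,0,0.3],[1,0,0,0,0.3],[1,0,0,0,0.3],[1,0,0,0,0.3],[1,0,0,0,0.3],[1,0,0,0,0.3],[1,0,0,0,0.3],[1,0,0,0,0.3]]
  ]
}}

```text
clock: 14.6
position: [475.6, -263.8, 84.5]
ee_rot: [-0.652, 0.758, -0.012, 0.009]
contact_force: [0.1, 0.3, -0.3]
gripper_width: 25.5
```

Call:
{"op": "send_rows", "data": {
  "steps": [
    [[1,0,0,0,0.3],[0,0,-2.5,0,0.3],[0,0,-3,0,0.3],[0,0,-3,0,0.3],[0,0,0,0,0.3]]
  ]
}}

```text
clock: 15.02
position: [469.0, -278.9, 170.1]
ee_rot: [-0.651, 0.759, -0.01, 0.006]
contact_force: [-0.5, -0.6, -0.6]
gripper_width: 25.7
```

```bash
python3 -c "
from h import *
st();im,d=optics.get_image('side');measure('side',im,d);traywhite(im,d);cv2.imwrite('pics/s6.png',im[140:])" | grep -v -e shelf\ \(
```

```text
t 15.02 shelf xy -48.9 -222.7 z 170.1 toolx W,U -0.002 -0.999 tx,tyz 0.003 -0.023 F [-0.5 -0.6 -0.6] w 25.7
 white [282. 159.] 374 mean [582.  160.6] circ 582 160 33 min/max [551. 128.] [612. 193.] z 79.0
 white [303. 233.] 334 mean [601.1 -73.2] circ 606 -73 31 min/max [ 576. -104.] [623. -45.] z 90.0
cup top 147.0 rim mean rect ((607.3702392578125, -201.5735626220703), (69.65489196777344, 67.78385925292969), 85.54319763183594)
bowl top 132.0 rim mean rect ((645.1808471679688, 39.185462951660156), (78.01769256591797, 81.65391540527344), 12.620972633361816)
tray top 54.0 rim mean rect ((509.42352294921875, -295.3880920410156), (111.99447631835938, 258.2705383300781), 81.41814422607422)
intray [213. 388.] 1422 [ 469. -284.   18.]
```

View pics/s6.png

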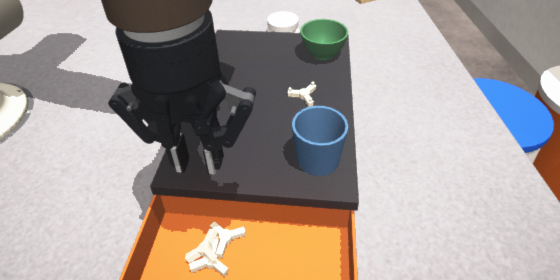

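Three stilts are in the tray, around crop (213,248), and stilt4 is untouched at (303,93). Next I go back along the lane and turn 90° so the fingers can push stilt4 out sideways from between the cup and the bowl.

Call:
{"op": "send_rows", "data": {
  "steps": [
    [[-3.5,0,0,0,0.3],[-3.5,0,0,0,0.3],[-3.5,0,0,0,0.3],[-3.5,0,0,0,0.3],[-3.5,0,0,0,0.3],[-3.0,0,0,0,0.3],[0,0,0,0.12,0.3],[0,0,0,0.12,0.3],[0,0,0,0.12,0.3],[0,0,0,0.12,0.3]]
  ]
}}

```text
clock: 15.9
position: [497.6, -69.8, 160.0]
ee_rot: [-0.441, 0.898, -0.003, 0.003]
contact_force: [0.7, 0.5, -0.8]
gripper_width: 25.9
```

Call:
{"op": "send_rows", "data": {
  "steps": [
    [[0,0,0,0.12,0.3],[0,0,0,0.12,0.3],[0,0,0,0.12,0.3],[0,0,0,0.12,0.3],[0,0,0,0.12,0.3],[0,0,0,0.12,0.3],[0,0,0,0.12,0.3],[0,0,0,0.12,0.3],[0,0,0,0,0.3]]
  ]
}}

```text
clock: 16.65
position: [492.7, -72.0, 150.9]
ee_rot: [0.045, 0.999, -0.002, -0.004]
contact_force: [-0.1, 0.4, -0.1]
gripper_width: 25.2
```

```bash
python3 -c "
from h import *
print(st()['joints'])"
```

```text
t 16.65 shelf xy -56.7 -14.7 z 150.9 toolx W,U -0.998 -0.061 tx,tyz 0.008 -0.003 F [-0.1  0.4 -0.1] w 25.2
[ 1.82348643e-01  2.52401072e-01 -4.09386537e-01  1.45687493e-03
 -9.17402303e-01 -1.84475464e+00]
```

Call:
{"op": "send_rows", "data": {
  "steps": [
    [[0,1.7,0,0.06,0.3],[-3,0,0,0,0.3],[-3,0,0,0,0.3],[-3,0,0,0,0.3],[-3,0,0,0,0.3],[-2,0,0,0,0.3],[0,0,0,0,0.3],[0,0,0,0,0.3]]
  ]
}}

```text
clock: 17.32
position: [633.5, -77.7, 140.9]
ee_rot: [0.064, 0.998, -0.002, -0.011]
contact_force: [0.2, 0.5, -0.2]
gripper_width: 25.7
```

```bash
python3 -c "
from h import *
st()"
```

```text
t 17.32 shelf xy 83.3 0.9 z 140.9 toolx W,U -0.999 -0.024 tx,tyz 0.021 -0.005 F [ 0.2  0.5 -0.2] w 25.7
```

Call:
{"op": "send_rows", "data": {
  "steps": [
    [[-1.8,0.1,0,0.024,0.3],[0,0,0,0,0.3],[0,0,1.5,0,0.3],[0,0,1.5,0,0.3],[0,0,0.6,0,0.3],[0,0,0,0,0.3],[0,0,0,0,0.3]]
  ]
}}

```text
clock: 17.9
position: [644.7, -79.5, 101.2]
ee_rot: [0.071, 0.997, -0.002, -0.015]
contact_force: [-0.1, -0.6, 0.9]
gripper_width: 25.6
```

```bash
python3 -c "
from h import *
st()
im,d=optics.get_image('side');cv2.imwrite('pics/s7.png',cv2.resize(im[100:340,130:400],None,fx=2,fy=2));measure('side',im,d)"|grep -v -e shelf\ \(
```

```text
t 17.9 shelf xy 94.6 0.8 z 101.2 toolx W,U -0.999 -0.01 tx,tyz 0.029 -0.006 F [-0.1 -0.6  0.9] w 25.6
 white [282. 159.] 384 mean [582.1 160.2] circ 582 161 33 min/max [551. 128.] [612. 193.] z 80.0
 white [303. 233.] 279 mean [600.2 -74.3] circ 605 -74 30 min/max [ 577. -104.] [622. -47.] z 90.0
cup top 147.0 rim mean rect ((606.8341674804688, -201.93380737304688), (69.16187286376953, 68.08710479736328), 79.32887268066406)
bowl top 132.0 rim mean rect ((626.4257202148438, 40.133541107177734), (78.8937759399414, 37.37961959838867), 86.08379364013672)
tray top 55.0 rim mean rect ((509.45025634765625, -296.2817077636719), (112.82278442382812, 259.27130126953125), 81.13764953613281)
```

View pics/s7.png

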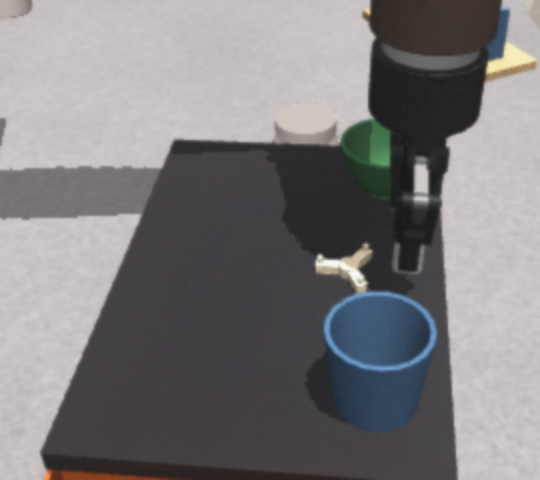

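Fingertips are beside stilt4 (crop (408,262) against (347,268)), with room to the cup and to the bowl. Lower to pushing height, then push it sideways into the near lane.

Call:
{"op": "send_rows", "data": {
  "steps": [
    [[0,0,0.6,0,0.3],[0,0,0.6,0,0.3],[0,0,0.3,0,0.3],[0,0,0,0,0.3],[0,0,0,0,0.3]]
  ]
}}

```text
clock: 18.37
position: [645.1, -79.3, 87.7]
ee_rot: [0.07, 0.997, -0.001, -0.012]
contact_force: [0.7, 0.8, 0.5]
gripper_width: 25.2
```

```bash
python3 -c "
from h import *
st()"
```

```text
t 18.37 shelf xy 95.0 1.1 z 87.7 toolx W,U -0.999 -0.011 tx,tyz 0.024 -0.005 F [0.7 0.8 0.5] w 25.2
```

Call:
{"op": "send_rows", "data": {
  "steps": [
    [[0.3,0,0.4,0.01,0.3],[1,0,0,0,0.3],[1,0,0.05,0,0.3],[1,0,0.05,0,0.3],[1,0,0,0,0.3],[1,0,0.05,0,0.3],[0,0,0,0,0.3]]
  ]
}}

```text
clock: 18.95
position: [591.1, -71.0, 82.6]
ee_rot: [0.077, 0.997, -0.001, -0.011]
contact_force: [0.1, 0.1, 0.1]
gripper_width: 25.6
```

```bash
python3 -c "
from h import *
st();im,d=optics.get_image('side');measure('side',im,d);im,d=optics.get_image('scene');measure('scene',im,d)" | grep -v -e tray -e shelf\ \(
```

```text
t 18.95 shelf xy 40.4 1.1 z 82.6 toolx W,U -0.999 0.002 tx,tyz 0.021 -0.004 F [0.1 0.1 0.1] w 25.6
 white [271. 159.] 57 mean [558.4 161.8] circ 563 162 24 min/max [551. 138.] [564. 186.] z 79.0
 white [278. 233.] 250 mean [561.  -69.7] circ 566 -69 30 min/max [540. -97.] [578. -42.] z 90.0
cup top 147.0 rim mean rect ((606.903564453125, -202.60414123535156), (68.78570556640625, 67.86994171142578), 82.04373168945312)
bowl top 132.0 rim mean rect ((663.0526733398438, 31.300670623779297), (81.60095977783203, 44.76704406738281), 63.931793212890625)
 white [322. 182.] 253 mean [591.3 165.3] circ 592 165 32 min/max [561. 134.] [622. 196.] z 80.0
cup top 147.0 rim mean rect ((608.058349609375, -200.72384643554688), (65.78761291503906, 69.06243896484375), 38.38543701171875)
bowl top 132.0 rim mean rect ((648.1015014648438, 40.12615966796875), (80.70970916748047, 81.62764739990234), 27.724197387695312)
```

Call:
{"op": "send_rows", "data": {
  "steps": [
    [[1,0,-0.1,0,0.3],[1,0,0,0,0.3],[1,0,0,0,0.3],[1,0,0,0,0.3],[1,0,0,0,0.3],[0,0,0,0,0.3],[0,0,0,0,0.3]]
  ]
}}

```text
clock: 19.63
position: [540.8, -63.1, 84.7]
ee_rot: [0.077, 0.997, -0.001, -0.009]
contact_force: [0.2, 0.9, -0.5]
gripper_width: 25.7
```

Call:
{"op": "send_rows", "data": {
  "steps": [
    [[-1.5,0,0,0,0.3],[-1.5,0,0,0,0.3],[0,0,-2,0,0.3],[0,0,-3,0,0.3],[0,0,-3,0,0.3],[0,0,0,0,0.3]]
  ]
}}

```text
clock: 20.13
position: [574.1, -68.4, 165.2]
ee_rot: [0.077, 0.997, -0.002, -0.011]
contact_force: [0.5, 0.1, 0.9]
gripper_width: 25.4
```

```bash
python3 -c "
from h import *
st();im,d=optics.get_image('side');measure('side',im,d);im,d=optics.get_image('scene');measure('scene',im,d)" | grep -v -e tray -e shelf\ \(
```

```text
t 20.13 shelf xy 23.2 1.1 z 165.2 toolx W,U -0.999 0.003 tx,tyz 0.021 -0.007 F [0.5 0.1 0.9] w 25.4
 white [270. 160.] 46 mean [557.1 159.8] circ 560 160 22 min/max [551. 138.] [562. 182.] z 80.0
 white [247. 231.] 275 mean [512.3 -60.9] circ 517 -61 31 min/max [489. -91.] [532. -33.] z 90.0
cup top 147.0 rim mean rect ((607.2811279296875, -202.16737365722656), (68.65039825439453, 67.81594848632812), 86.05482482910156)
bowl top 132.0 rim mean rect ((647.1670532226562, 39.870872497558594), (80.8140640258789, 80.91372680664062), 65.22566986083984)
 white [322. 182.] 263 mean [591.3 165.4] circ 592 165 32 min/max [561. 134.] [622. 196.] z 79.0
 white [238. 218.] 139 mean [513.8 -57. ] circ 511 -61 32 min/max [482. -89.] [534. -30.] z 90.0
cup top 147.0 rim mean rect ((607.7640380859375, -201.5208282470703), (67.13623046875, 69.62313842773438), 37.520687103271484)
bowl top 132.0 rim mean rect ((648.4012451171875, 40.97808837890625), (82.06748962402344, 80.83271789550781), 40.0337028503418)
```

stilt4 is out in the near lane at shelf (−38, 1). Turn back and get behind it.

Call:
{"op": "send_rows", "data": {
  "steps": [
    [[2,2,0,0,0.3],[2,2,0,0,0.3],[2,1.3,0,0,0.3],[0,0,0,-0.12,0.3],[0,0,0,-0.12,0.3],[0,0,0,-0.12,0.3],[0,0,0,-0.12,0.3],[0,0,0,-0.12,0.3],[0,0,0,-0.12,0.3],[0,0,0,-0.12,0.3]]
  ]
}}

```text
clock: 21.07
position: [511.0, -4.9, 149.1]
ee_rot: [-0.348, 0.937, 0.007, -0.026]
contact_force: [0.2, -0.6, -0.5]
gripper_width: 25.9
```

Call:
{"op": "send_rows", "data": {
  "steps": [
    [[0,0,0,-0.12,0.3],[0,0,0,-0.12,0.3],[0,0,0,-0.12,0.3],[0,0,0,-0.12,0.3],[0,0,0,-0.12,0.3],[0,0,0,-0.12,0.3],[0,0,0,0,0.3],[0,0,0,0,0.3]]
  ]
}}

```text
clock: 21.73
position: [505.0, -6.2, 138.3]
ee_rot: [-0.666, 0.745, 0.021, -0.03]
contact_force: [-0.3, 0.0, 0.1]
gripper_width: 25.7
```

```bash
python3 -c "
from h import *
st()"
```

```text
t 21.73 shelf xy -54.5 52.1 z 138.3 toolx W,U 0.041 -0.999 tx,tyz 0.017 0.072 F [-0.3  0.   0.1] w 25.7
```

Call:
{"op": "send_rows", "data": {
  "steps": [
    [[-0.5,-0.8,0,0.041,0.3],[0,-0.7,1,0,0.3],[0,0,1.2,0,0.3],[0,0,1,0,0.3],[0,0,0,0,0.3],[0,0,0,0,0.3]]
  ]
}}

```text
clock: 22.23
position: [517.2, -4.4, 99.1]
ee_rot: [-0.646, 0.762, 0.022, -0.033]
contact_force: [-0.1, -0.2, 0.8]
gripper_width: 25.8
```

```bash
python3 -c "
from h import *
st()"
```

```text
t 22.23 shelf xy -42.7 55.8 z 99.1 toolx W,U -0.013 -0.999 tx,tyz 0.022 0.076 F [-0.1 -0.2  0.8] w 25.8
```

Call:
{"op": "send_rows", "data": {
  "steps": [
    [[-0.2,-0.4,0.5,-0.013,0.3],[0,0,0.6,0,0.3],[0,0,0.3,0,0.3],[0,0,0,0,0.3],[0,0,0,0,0.3]]
  ]
}}

```text
clock: 22.65
position: [521.4, -3.2, 83.5]
ee_rot: [-0.651, 0.758, 0.022, -0.033]
contact_force: [-0.9, -0.4, 1.3]
gripper_width: 25.8
```

```bash
python3 -c "
from h import *
st()"
```

```text
t 22.65 shelf xy -38.7 57.6 z 83.5 toolx W,U 0.001 -0.999 tx,tyz 0.021 0.076 F [-0.9 -0.4  1.3] w 25.8
```

Call:
{"op": "send_rows", "data": {
  "steps": [
    [[1,0,0,0,0.3],[1,0,0,0,0.3],[1,0,0,0,0.3],[1,0,0,0,0.3],[1,0,0,0,0.3],[1,0,0,0,0.3],[1,0,0,0,0.3],[0,0,0,0,0.3]]
  ]
}}

```text
clock: 23.32
position: [509.8, -80.4, 86.5]
ee_rot: [-0.651, 0.758, 0.021, -0.032]
contact_force: [-0.1, 0.5, -0.6]
gripper_width: 25.5
```

```bash
python3 -c "
from h import *
st();im,d=optics.get_image('side');measure('side',im,d);im,d=optics.get_image('scene');measure('scene',im,d)" | grep -v -e tray -e shelf\ \(
```

```text
t 23.32 shelf xy -38.6 -20.5 z 86.5 toolx W,U -0.0 -0.999 tx,tyz 0.02 0.073 F [-0.1  0.5 -0.6] w 25.5
 white [285. 159.] 306 mean [587.2 160. ] circ 582 160 33 min/max [566. 128.] [612. 193.] z 79.0
 white [237. 247.] 326 mean [497.5 -98.6] circ 495 -99 30 min/max [ 475. -129.] [521. -77.] z 90.0
cup top 147.0 rim mean rect ((607.18310546875, -202.12033081054688), (68.79501342773438, 68.18907165527344), 40.6451301574707)
bowl top 132.0 rim mean rect ((647.5010986328125, 39.107757568359375), (82.07565307617188, 79.1729736328125), 84.58162689208984)
 white [322. 182.] 258 mean [591.9 165.8] circ 592 165 32 min/max [562. 136.] [622. 196.] z 80.0
 white [219. 226.] 162 mean [497.6 -98.7] circ 492 -98 32 min/max [ 469. -128.] [524. -74.] z 90.0
cup top 147.0 rim mean rect ((607.6841430664062, -201.50503540039062), (68.019775390625, 68.82691955566406), 5.085066318511963)
bowl top 132.0 rim mean rect ((649.0192260742188, 40.04856872558594), (81.37295532226562, 82.2256851196289), 34.99589538574219)
```

stilt4 has drifted by 9 mm; back off, recentre, go on.

Call:
{"op": "send_rows", "data": {
  "steps": [
    [[-1.5,0,0,0,0.3],[-0.5,0,0,0,0.3],[0,0.9,0.2,0,0.3],[0,0.2,0.1,0,0.3],[0,0,0,0,0.3]]
  ]
}}

```text
clock: 23.83
position: [501.3, -56.6, 83.4]
ee_rot: [-0.651, 0.758, 0.021, -0.032]
contact_force: [-0.0, 0.1, -0.4]
gripper_width: 25.6
```

```bash
python3 -c "
from h import *
st()"
```

```text
t 23.83 shelf xy -50.5 1.8 z 83.4 toolx W,U 0.002 -0.999 tx,tyz 0.02 0.073 F [-0.   0.1 -0.4] w 25.6
```

Call:
{"op": "send_rows", "data": {
  "steps": [
    [[1,0,0,0,0.3],[1,0,0,0,0.3],[1,0,0.05,0,0.3],[1,0,0,0,0.3],[1,0,0.05,0,0.3],[1,0,0,0,0.3],[1,0,0.05,0,0.3],[1,0,0,0,0.3],[1,0,0,0,0.3],[0,0,0,0,0.3]]
  ]
}}

```text
clock: 24.67
position: [485.3, -157.0, 83.9]
ee_rot: [-0.651, 0.758, 0.021, -0.032]
contact_force: [0.2, -0.3, -0.2]
gripper_width: 25.8
```

```bash
python3 -c "
from h import *
st();im,d=optics.get_image('side');measure('side',im,d);im,d=optics.get_image('scene');measure('scene',im,d)" | grep -v -e tray -e shelf\ \(
```

```text
t 24.67 shelf xy -51.2 -99.8 z 83.9 toolx W,U -0.0 -0.999 tx,tyz 0.02 0.073 F [ 0.2 -0.3 -0.2] w 25.8
 white [282. 159.] 379 mean [581.8 160.2] circ 582 161 32 min/max [551. 128.] [612. 193.] z 80.0
 white [225. 291.] 446 mean [ 484.3 -184.8] circ 481 -185 29 min/max [ 461. -214.] [ 509. -162.] z 90.0
cup top 147.0 rim mean rect ((607.4503784179688, -201.9113311767578), (68.91497802734375, 67.99462127685547), 85.53570556640625)
bowl top 132.0 rim mean rect ((646.6588134765625, 39.38440704345703), (79.19165802001953, 80.69189453125), 3.3355865478515625)
 white [322. 182.] 257 mean [590.7 165.4] circ 591 165 31 min/max [561. 134.] [622. 196.] z 79.0
 white [185. 246.] 195 mean [ 485.3 -184.8] circ 480 -182 32 min/max [ 455. -213.] [ 512. -161.] z 90.0
cup top 147.0 rim mean rect ((607.7192993164062, -201.17453002929688), (66.77802276611328, 70.59663391113281), 38.91666030883789)
bowl top 132.0 rim mean rect ((647.3928833007812, 39.46430206298828), (78.2140884399414, 82.57908630371094), 35.06081771850586)
```

Call:
{"op": "send_rows", "data": {
  "steps": [
    [[1,-0.1,0,0,0.3],[1,-0.1,0,0,0.3],[1,0,0.05,0,0.3],[1,0,0,0,0.3],[1,0,0.05,0,0.3],[1,0,0,0,0.3],[1,0,0,0,0.3],[1,0,0,0,0.3],[1,0,0,0,0.3],[1,0,0,0,0.3]]
  ]
}}

```text
clock: 25.6
position: [472.1, -262.9, 84.9]
ee_rot: [-0.653, 0.757, 0.021, -0.031]
contact_force: [-0.1, 0.2, 0.4]
gripper_width: 25.5
```

Call:
{"op": "send_rows", "data": {
  "steps": [
    [[0.8,0,0,0,0.3],[0,0,-2.5,0,0.3],[0,0,-4,0,0.3],[0,0,-4,0,0.3],[0,0,-4,0,0.3],[-3,0,0,0,0.3],[-3,0,0,0,0.3],[-3,0,0,0,0.3],[-3,0,0,0,0.3],[0,0,0,0,0.3]]
  ]
}}

```text
clock: 26.43
position: [499.3, -156.8, 234.6]
ee_rot: [-0.648, 0.761, 0.022, -0.031]
contact_force: [0.6, -0.3, -0.4]
gripper_width: 25.7
```

```bash
python3 -c "
from h import *
st();im,d=optics.get_image('side');measure('side',im,d);traywhite(im,d);a=im[140:];im,d=optics.get_image('scene');measure('scene',im,d);cv2.imwrite('pics/s8.png',cv2.resize(np.vstack([a,im[150:400]]),None,fx=1.1,fy=1.1))" | grep -v -e shelf\ \(
```

```text
t 26.43 shelf xy -37.4 -97.5 z 234.6 toolx W,U -0.007 -0.999 tx,tyz 0.018 0.073 F [ 0.6 -0.3 -0.4] w 25.7
 white [282. 159.] 376 mean [581.8 160.4] circ 582 161 33 min/max [551. 131.] [612. 193.] z 80.0
cup top 147.0 rim mean rect ((607.3363037109375, -202.25018310546875), (69.42903900146484, 67.81967163085938), 85.55467987060547)
bowl top 132.0 rim mean rect ((645.3720092773438, 39.08395767211914), (76.71691131591797, 81.66303253173828), 0.27809396386146545)
tray top 55.0 rim mean rect ((509.3950500488281, -297.2076416015625), (112.65370178222656, 259.015869140625), 80.8702392578125)
intray [209. 389.] 1607 [ 466. -290.   18.]
 white [322. 182.] 258 mean [591.8 165.5] circ 592 165 32 min/max [561. 134.] [622. 196.] z 80.0
cup top 147.0 rim mean rect ((607.95947265625, -201.42138671875), (66.6951904296875, 70.99920654296875), 38.109127044677734)
bowl top 132.0 rim mean rect ((648.6360473632812, 40.598365783691406), (80.71282958984375, 81.65531921386719), 8.42945384979248)
tray top 55.0 rim mean rect ((509.8487548828125, -306.3804016113281), (148.85646057128906, 263.4635925292969), 81.25043487548828)
```

View pics/s8.png

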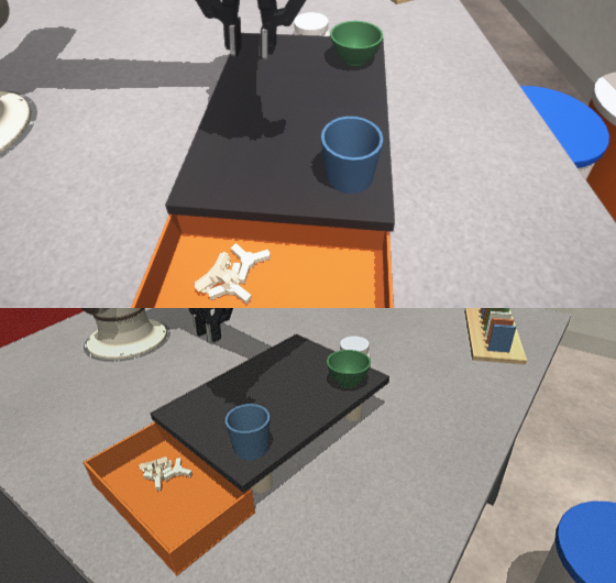

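The shelf is empty except for the cup and bowl. All the stilts lie in the tray, around (235,275) in the upper view and (165,472) in the lower one. The arm is clear, so I hand in.

```bash
python3 -c "
from bench import job
print(job.job_done())"
```

```text
the job is handed in; nothing more can be done
None
```

All four stilts were swept along the shelf and off its end into the orange tray, and the job is handed in at about 26.5 s of the 72 s allowed. I took the near-lane stilts one at a time, from the tray end back. stilt4 I first pushed sideways out from between the cup and the bowl, then along the same lane. Nothing was picked up.

- **Stilts:** the last pictures show none left on the shelf and a heap of stilts in the tray. They overlap in a single blob, so I could not count four separately. I saw three in the tray before stilt4, and the blob grew from 1422 to 1607 pixels when it went in.
- **Cup, bowl, jar and tray:** in the scene view each is within about 1–2 mm of where it was first measured. The side view shows only part of the tray, so it reads the tray's centre differently from the scene view. Its own readings varied by about 3 mm between looks.
- **Arm:** the measured wrist force stayed below 2 N at every reading, and the arm ended clear of everything. stilt3 and stilt4 each drifted about 10 mm sideways while being pushed, so I backed off and recentred on them once.

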